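# Pack up the potter's tool case

### The job

Pack up the grey tool case on the plaster slab: first push the upright inner flap down until it lies flat inside the case, and only then push the standing lid over until it is fully shut. Use only the outside of the fingers: grip and lift nothing, leave the case standing where it is, do not disturb the jars, pots and tools around it, and finish clear of everything.

Things in the scene. Friction and masses are not known exactly. Their poses are not given: they have to be found in the camera images.
- slab: White plaster wedging slab, fixed to the table, 230 mm (its x) by 450 mm (its y); the case, the small jar and the mug stand on it. Origin: in its top face, 20 mm to the -y side of its middle, under the case. Its top lies 6 to 52 mm above the table, different each time.
- case: Open grey plastic tool case, standing loose on the slab, about 2.5 kg, 200 mm (its x) by 190 mm (its y) by 90 mm high, walls 5 mm. Origin: centre of its underside; z up. The lid is hinged along the top of its +y wall, the flap inside along its -y wall. A carry handle stands 23 mm out from its -x end at 50 mm height.
- flap (a joint): Hinge of the inner flap, a plywood panel 130 mm long (along the case's x), 6 mm thick, that reaches 115 mm from its hinge line. 0 = folded down flat inside the case (its upper face then 19 mm below the rim), 1.57 = standing upright; stop at 1.75. It starts upright and folds towards the case's +y. It stays where it is left (friction about 0.09 N m: about 1 to 2 N of push).
- flap_hinge (a point): Middle of the flap's hinge line, in mid-thickness: in the case's frame (0, -82, 68) mm. The hinge line runs along the case's x.
- flap_edge (a point): Middle of the flap's free edge, 115 mm from its hinge, on its outer face (the face towards the case's -y when the flap is upright, on top when it lies flat). The small tools are clipped to the other face.
- lid (a joint): Hinge of the lid, a grey plastic plate 210 mm long (along the case's x) that reaches 200 mm from its hinge line. 0 = fully shut on the rim, 1.57 = standing upright; stop at 1.95. It starts standing, leaning a little back to the case's +y, and swings shut towards the case's -y. It stays where it is left (friction about 0.33 N m: about 2 to 5 N of push).
- lid_hinge (a point): Middle of the lid's hinge line: in the case's frame (0, 97, 91) mm. The hinge line runs along the case's x. The lid's outer face lies 7 mm outside the plane through the hinge line (two 8 mm wide ribs, at 75 mm either side of the middle, stand 1 mm higher).
- lid_edge (a point): Middle of the lid's free edge, 200 mm from its hinge, on its outer face (the face towards the case's +y when the lid stands, on top when shut).
- glaze_jar: Bystander: small lidded jar, 60 mm across, 85 mm high, on the slab beside the case's flap side. Origin: centre of its underside.
- mug: Bystander: terracotta mug, 76 mm across, 90 mm high, on the slab beside the case's lid-hinge side. Origin: centre of its underside.
- tall_jar: Bystander: lidded jar, 72 mm across, 110 mm high. Origin: centre of its underside.
- bowl: Bystander: terracotta bowl, 120 mm across, 55 mm high. Origin: centre of its underside.
- can: Bystander: aluminium can, 62 mm across, 110 mm high. Origin: centre of its underside.
- brush: Bystander: brush lying on the table, along its x. Origin: under its middle.
- scraper: Bystander: flat scraper lying on the table, along its x. Origin: under its middle.

How it is judged:
By the outcome, as a careful person would: the job done as asked, in the order asked, and still so for the second after the job is handed in, with the robot touching nothing.
It also fails if it takes over 61 s, if anything falls off the work surface, if the arm or the gripper's body presses on something with over 40 N, if the wrist force passes 120 N, or if a joint passes its speed limit or range.

### The arm

A 7-joint arm with a two-finger parallel gripper is mounted at the origin on the work surface. World frame = base frame: x ahead of the robot, y to its left, z up, the work surface at z = 0. Lengths are in m, angles in rad, forces in N, time in s.
With the tool pointing down it reaches from about 0.425 to 0.875 m from the base axis. Payload 4.7 kg.
Tool frame: the origin (TCP) lies where the fingers leave the gripper's body, on its centre line; the fingertips stand 70 mm ahead of it and the grasp point (between the pads) lies 51 mm ahead of it; z points along the fingers, y is the line along which they close (so a half turn about z gives the same grasp; the last joint's range is limited). The gripper opens to 87 mm and grips with 3 to 60 N. Pads are 19 mm wide; open, the fingers measure 117 mm over their backs; the gripper's body (75 mm by 190 mm) begins 51 mm behind the grasp point.
Start: joints at [-1.124, 0.321, -0.07, 1.45, 0.023, 1.371, -0.057], TCP at [0.273, 0.59, 0.292] pointing down, gripper open.
Joint ranges: [-2.86, 2.86], [-0.3, 2.09], [-1.38, 1.24], [0.06, 2.45], [-1.56, 4.7], [0.09, 2.05], [-2.69, 2.69]. Speed limits (rad/s): [2.57, 2.57, 3.14, 3.14, 3.14, 3.14, 3.14].

### API

Orientations are given as a 3x3 rotation matrix whose columns are the frame's x, y, z axes.
In Python, from rig import sensors, eyes, ticket gives the robot as it stands.
- The arm moves only by the shell command python3 -m crank 'ROWS' [FORCE]. ROWS is JSON, a list of rows, each a list of 3 entries, a list of its own where there are three numbers: the finger opening in m, from 0 to 0.087, then the shift along the world's x, y, z in m, then the turn about the world's z in rad. In form: [[gripper, [x, y, z], roll], ...]. A call has 1 to 5 rows; each row shifts and turns the commanded pose from where the row before left it; what a row does not reach is not made up. A row lasts 1/12 s, in which the tool goes at most 41.7 mm and 7.16 degrees, less where a joint would pass 70% of its speed; a pose out of reach is approached as far as the arm can. A call with a gripper value outside its range is refused whole. The fingers move at their own pace and stop on an object; FORCE is the grip in N (left out, the last holds). Time passes only in rows, so rows that do not move let the fingers close. It gives the time, the measured TCP pose, the force, the opening and the grip force at its end, in the units of the state.
- sensors.state(): the state, without advancing time (a new reading comes with each control period).
- eyes.snapshot(name): name is "scene" or "top"; returns (picture, depth): 480x640x3 uint8, blue, green, red; 480x640 float32, m along the optical axis (not along the pixel's ray), 0 where there is no reading.
- eyes.camera_info(name): a dict with "camera_matrix" (3x3 intrinsics, pixels), "view" (4x4, takes a point from world to camera coordinates). Camera axes: x right, y up, looking along -z (the intrinsics and any distortion apply to the point x, -y, -z); pixel columns grow to the right and rows downward; lengths in m; the calibration is good to about 2 mm. A picture is of the moment at which its call begins. camera_info takes no time and is no camera call.
- ticket.finish_job(): hands the job in; it is judged then, once.
The state is a dict: "t": time; "q": joint angles; "qd": joint speeds; "joint_efforts": joint torques, N m; "ee_pos": TCP position; "ee_rot": TCP orientation; "ft_force": force on the tool from outside, world axes, zero at the start; "moment": the same for the moment, N m; "opening": finger opening in m; "finger_force": force on a finger pad.
Only numpy, scipy, OpenCV 4.12 (cv2) and the standard library are available. Lean on these libraries where they do the work, as an engineer would, in place of code of your own. Each camera call takes 0.05 s, during which the arm holds its last target. There are 200 camera calls.

## Working session

There is one attempt and no reset: what is moved stays moved. The work goes in short steps, Python scripts to look and compute and a shell command to move; the robot and the scene stay as the last step left them, time stands still between calls to the robot, and variables do not carry over. Pictures are saved under pics/ and viewed, at most 10 in all, crops included, and the job is handed in when it is done.

```bash
mkdir -p pics; ls; cat > h.py <<'E'
import numpy as np, cv2
from rig import sensors, eyes, ticket
def snap(n,f):
    p,d=eyes.snapshot(n); p=np.asarray(p); cv2.imwrite('pics/%s.png'%f,p); np.save('pics/%s.npy'%f,d); return p,d
def pt(n,d,u,v,z=None):
    i=eyes.camera_info(n); K=np.array(i['camera_matrix']); V=np.array(i['view']); Vi=np.linalg.inv(V)
    r=np.array([(u-K[0,2])/K[0,0],-(v-K[1,2])/K[1,1],-1.])
    if z is None: s=d[int(round(v)),int(round(u))]
    else: s=(z-Vi[2,3])/(Vi[:3,:3]@r)[2]
    return Vi[:3,:3]@(r*s)+Vi[:3,3]
def cloud(n,d):
    i=eyes.camera_info(n); K=np.array(i['camera_matrix']); Vi=np.linalg.inv(np.array(i['view']))
    v,u=np.mgrid[:480,:640]; r=np.stack([(u-K[0,2])/K[0,0],-(v-K[1,2])/K[1,1],-np.ones(u.shape)],-1)*d[...,None]
    return r@Vi[:3,:3].T+Vi[:3,3]
E
python3 - <<'E'
from h import *
for n in('scene','top'):
    snap(n,n+'0'); i=eyes.camera_info(n); print({k:np.round(v,3).tolist() if k in('camera_matrix','view') else v for k,v in i.items()})
s=sensors.state(); print(s)
E
```

```text
pics
{'camera_matrix': [[446.139, 0.0, 321.449], [0.0, 446.139, 244.234], [0.0, 0.0, 1.0]], 'view': [[0.374, 0.927, 0.004, -0.149], [-0.623, 0.248, 0.742, 0.232], [0.687, -0.281, 0.67, -1.608], [0.0, 0.0, 0.0, 1.0]]}
{'camera_matrix': [[513.802, 0.0, 317.878], [0.0, 513.802, 232.69], [0.0, 0.0, 1.0]], 'view': [[-0.001, -1.0, 0.024, -0.051], [0.991, 0.002, 0.133, -0.496], [-0.133, 0.024, 0.991, -1.325], [0.0, 0.0, 0.0, 1.0]]}
{'t': 0.1, 'q': array([-1.12389564,  0.32173889, -0.07006513,  1.45156405,  0.02261114,
        1.37078109, -0.05696185]), 'qd': array([ 8.72648029e-04, -2.13699976e-03,  8.49251986e-04, -2.27429905e-03,
        5.42699189e-04,  1.64917174e-03,  1.27703548e-05]), 'joint_efforts': array([ 2.53519938e-04, -4.92569053e+01, -4.05610772e-01, -3.13397169e+01,
       -6.40302384e-02,  3.94251966e-02,  5.67229267e-05]), 'ee_pos': array([0.27251399, 0.58970201, 0.29127156]), 'ee_rot': array([[-9.07773671e-01,  4.19459875e-01, -6.13693043e-04],
       [ 4.19460309e-01,  9.07772283e-01, -1.59080496e-03],
       [-1.10185315e-04, -1.70151073e-03, -9.99998546e-01]]), 'ft_force': array([-0.1180119 , -0.15811945, -0.86789384]), 'moment': array([ 0.03223074,  0.0131142 , -0.02671391]), 'finger_force': 0.0, 'opening': 0.08693513337940785}
```

View pics/scene0.png

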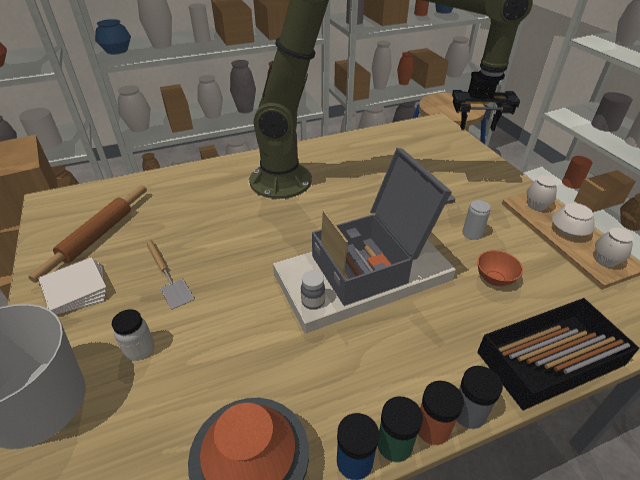

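View pics/top0.png

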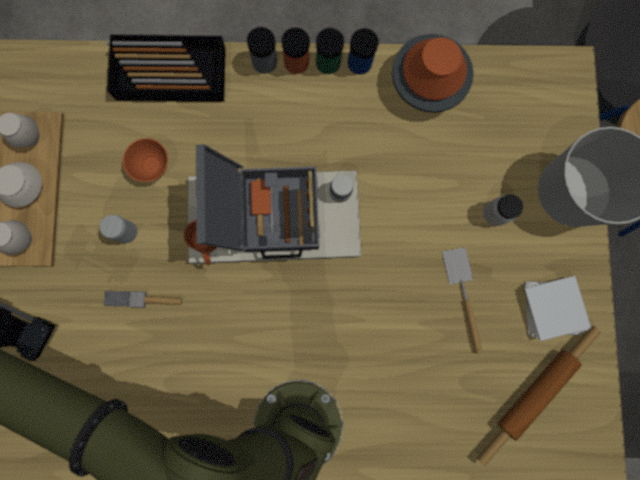

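The case sits at about (282,208) in the top view, with its lid towards image left (+y), its handle towards the robot at (280,254), and the flap edge-on at (310,200). The small jar is at (343,185), the mug at (198,236) under the lid, the tall can at (117,229) and the bowl at (146,160). Next I'll measure these.

```bash
python3 - <<'E'
from h import *
d=np.load('pics/top0.npy'); C=cloud('top',d)
p=lambda u,v:np.round(C[v,u],3)
for nm,u,v in [('slab',340,245),('slab',350,215),('slab2',235,255),('rim R',317,210),('rim bot',265,249),('rim top',290,170),('flap top',309,185),('flap top',312,215),('lid edge',200,180),('lid edge',200,215),('jar',343,182),('mug',195,236),('tin',113,225),('bowl',146,160),('table',400,300),('handle',280,256),('floor',275,195)]: print(nm,p(u,v))
P=C.reshape(-1,3)
box=(P[:,0]>.3)&(P[:,0]<.8)&(P[:,1]>-.25)&(P[:,1]<.3)
Q=P[box]
h,e=np.histogram(Q[:,2],bins=np.arange(-.01,.4,.004))
print([(round(a,3),n) for a,n in zip(e,h) if n>60])
b=cv2.imread('pics/top0.png')[120:290,90:380]
cv2.imwrite('pics/c1.png',cv2.resize(b,None,fx=2.7,fy=2.7,interpolation=cv2.INTER_CUBIC))
b=cv2.imread('pics/scene0.png')[140:335,265:515]
cv2.imwrite('pics/c2.png',cv2.resize(b,None,fx=3,fy=3,interpolation=cv2.INTER_CUBIC))
E
```

```text
slab [ 0.462 -0.108  0.044]
slab [ 0.543 -0.136  0.039]
slab2 [0.436 0.165 0.043]
rim R [ 0.54  -0.046  0.129]
rim bot [0.446 0.084 0.093]
rim top [0.644 0.021 0.118]
flap top [ 0.582 -0.026  0.221]
flap top [ 0.512 -0.033  0.221]
lid edge [0.568 0.203 0.324]
lid edge [0.494 0.201 0.322]
jar [ 0.612 -0.111  0.126]
mug [0.485 0.269 0.048]
tin [0.504 0.459 0.11 ]
bowl [0.699 0.419 0.003]
table [ 0.319 -0.271 -0.002]
handle [0.428 0.046 0.098]
floor [0.595 0.063 0.045]
[(np.float64(-0.01), np.int64(493)), (np.float64(-0.006), np.int64(5241)), (np.float64(-0.002), np.int64(10330)), (np.float64(0.002), np.int64(4001)), (np.float64(0.006), np.int64(317)), (np.float64(0.034), np.int64(666)), (np.float64(0.038), np.int64(2357)), (np.float64(0.042), np.int64(2473)), (np.float64(0.046), np.int64(1281)), (np.float64(0.05), np.int64(406)), (np.float64(0.054), np.int64(343)), (np.float64(0.058), np.int64(344)), (np.float64(0.062), np.int64(179)), (np.float64(0.066), np.int64(300)), (np.float64(0.07), np.int64(363)), (np.float64(0.074), np.int64(150)), (np.float64(0.078), np.int64(69)), (np.float6
[... 1256 characters left out ...]
, (np.float64(0.226), np.int64(94)), (np.float64(0.23), np.int64(86)), (np.float64(0.234), np.int64(77)), (np.float64(0.238), np.int64(88)), (np.float64(0.242), np.int64(91)), (np.float64(0.246), np.int64(81)), (np.float64(0.25), np.int64(85)), (np.float64(0.254), np.int64(84)), (np.float64(0.258), np.int64(85)), (np.float64(0.262), np.int64(91)), (np.float64(0.266), np.int64(89)), (np.float64(0.27), np.int64(95)), (np.float64(0.274), np.int64(87)), (np.float64(0.278), np.int64(96)), (np.float64(0.282), np.int64(94)), (np.float64(0.286), np.int64(97)), (np.float64(0.29), np.int64(68)), (np.float64(0.318), np.int64(264)), (np.float64(0.322), np.int64(507)), (np.float64(0.326), np.int64(144))]
```

View pics/c1.png

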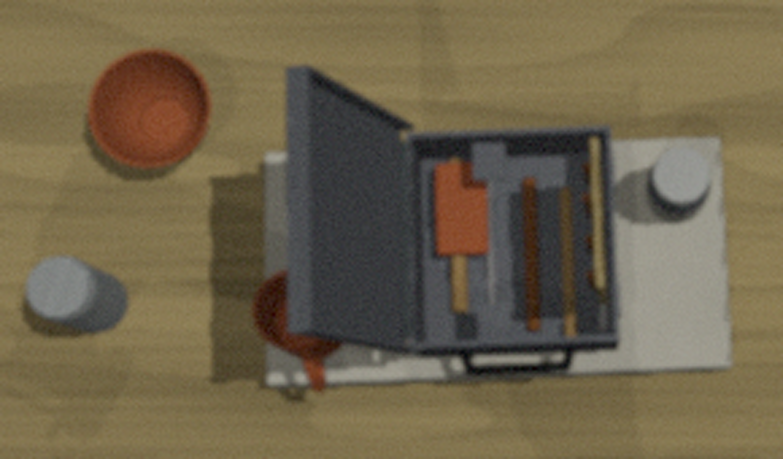

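View pics/c2.png

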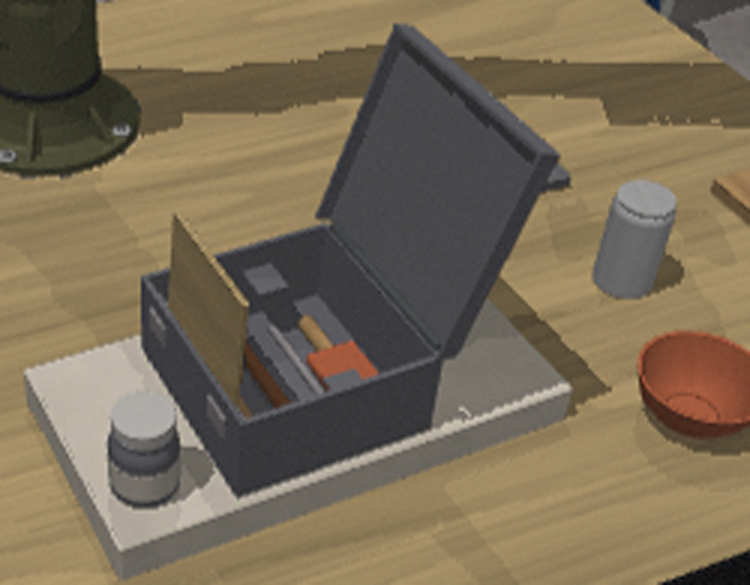

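```bash
python3 - <<'E'
from h import *
d=np.load('pics/top0.npy'); C=cloud('top',d); S=cloud('scene',np.load('pics/scene0.npy'))
m=(abs(C[...,2]-.04)<.012)&(C[...,1]>-.14)&(C[...,1]<-.06)&(C[...,0]>.45)&(C[...,0]<.58); print('slabz',np.median(C[m][:,2]))
f=lambda u,v:(90+u/2.7,120+v/2.7)
q=lambda nm,u,v,z:print(nm,np.round(pt('top',d,*f(u,v),z),3))
zs=.042
q('rim -y+x',609,130,zs+.09);q('rim -y-x',616,345,zs+.09)
q('flap +x',594,136,zs+.183);q('flap -x',600,288,zs+.183)
q('lid +x outer',290,68,.325);q('lid -x outer',291,332,.325)
q('hinge +x',412,128,.135);q('hinge -x',414,350,.135)
q('jar',680,178,zs+.085)
# same in scene (crop scale 3, offset 265,140)
g=lambda nm,u,v,z:print('S',nm,np.round(pt('scene',None,265+u/3,140+v/3,z),3))
g('flap -x',176,216,zs+.183);g('flap +x',246,304,zs+.183)
g('rim -y-x',143,282,zs+.09);g('rim -y+x',238,423,zs+.09)
g('lid -x',400,28,.325);g('lid +x',555,155,.325);g('jar',145,410,zs+.085)
# planes
m=(S[...,2]>.16)&(S[...,2]<.30)&(S[...,1]>.1)&(S[...,1]<.21)&(S[...,0]>.47)&(S[...,0]<.62)
P=S[m];c=P.mean(0);n=np.linalg.svd(P-c,full_matrices=False)[2][2];print('lid inner plane',c,n,len(P))
m=(S[...,2]>.15)&(S[...,2]<.215)&(S[...,1]>-.06)&(S[...,1]<-.01)&(S[...,0]>.48)&(S[...,0]<.6)
P=S[m];c=P.mean(0);n=np.linalg.svd(P-c,full_matrices=False)[2][2];print('flap outer plane',c,n,len(P))
E
```

```text
slabz 0.04109604637726372
rim -y+x [ 0.645 -0.043  0.132]
rim -y-x [ 0.446 -0.049  0.132]
flap +x [ 0.615 -0.028  0.225]
flap -x [ 0.484 -0.033  0.225]
lid +x outer [0.642 0.21  0.325]
lid -x outer [0.435 0.203 0.325]
hinge +x [0.645 0.138 0.135]
hinge -x [0.44  0.133 0.135]
jar [ 0.601 -0.108  0.127]
S flap -x [ 0.497 -0.036  0.225]
S flap +x [ 0.618 -0.027  0.225]
S rim -y-x [ 0.464 -0.053  0.132]
S rim -y+x [ 0.651 -0.045  0.132]
S lid -x [0.446 0.19  0.325]
S lid +x [0.652 0.206 0.325]
S jar [ 0.606 -0.106  0.127]
lid inner plane [0.54856286 0.17759571 0.2326487 ] [ 0.03877869 -0.9509679   0.30684893] 2315
flap outer plane [ 0.54533767 -0.03476678  0.18321486] [-0.04145066  0.99797893 -0.04816529] 443
```

```bash
python3 -m crank '[[0,[0,0,0.035],0],[0,[0,0,0.035],0],[0,[0,0,0.035],0],[0,[0,0,0.035],0],[0,[0,0,0.03],0]]'; python3 -m crank '[[0,[0.014,-0.034,0],-0.11],[0,[0.014,-0.034,0],-0.11],[0,[0.014,-0.034,0],-0.11],[0,[0.014,-0.034,0],-0.11],[0,[0.014,-0.034,0],-0.11]]'
```

```text
t: 0.52
ee_pos: [0.2725, 0.5899, 0.4645]
ee_rot: [[-0.908, 0.419, 0.0], [0.419, 0.908, 0.001], [-0.0, 0.001, -1.0]]
ft_force: [0.6, 0.2, -0.2]
opening: 0.0611
finger_force: 0.0
t: 0.93
ee_pos: [0.343, 0.4183, 0.4618]
ee_rot: [[-0.55, 0.835, -0.0], [0.835, 0.55, -0.001], [-0.0, -0.001, -1.0]]
ft_force: [0.7, 0.5, 0.8]
opening: 0.028
finger_force: 0.0
```

```bash
python3 -m crank '[[0,[0.0135,-0.034,0],-0.11],[0,[0.0135,-0.034,0],-0.11],[0,[0.0135,-0.034,0],-0.11],[0,[0.0135,-0.034,0],-0.11],[0,[0.0135,-0.034,0],-0.1]]'; python3 -m crank '[[0,[0.0135,-0.034,0],0],[0,[0.0135,-0.034,0],0],[0,[0.0135,-0.034,0],0],[0,[0.0135,-0.034,0],0],[0,[0.0135,-0.034,0],0]]'; python3 -m crank '[[0,[0.0135,-0.034,0],0],[0,[0.0135,-0.034,0],0],[0,[0.0135,-0.034,0],0],[0,[0.0135,-0.034,0],0],[0,[0.0135,-0.034,0],0]]'
```

```text
t: 1.35
ee_pos: [0.4103, 0.2482, 0.462]
ee_rot: [[-0.043, 0.999, -0.0], [0.999, 0.043, -0.0], [-0.0, -0.0, -1.0]]
ft_force: [0.5, -0.2, 0.2]
opening: 0.0018
finger_force: 0.0
t: 1.77
ee_pos: [0.4778, 0.0782, 0.4621]
ee_rot: [[-0.048, 0.999, -0.0], [0.999, 0.048, 0.0], [0.0, -0.0, -1.0]]
ft_force: [0.7, 0.7, -0.2]
opening: 0.0004
finger_force: 0.0
t: 2.18
ee_pos: [0.5453, -0.0916, 0.4622]
ee_rot: [[-0.048, 0.999, 0.0], [0.999, 0.048, 0.0], [0.0, 0.0, -1.0]]
ft_force: [0.1, 0.3, -0.3]
opening: 0.0004
finger_force: 0.0
```

```bash
python3 -m crank '[[0,[0,0,-0.035],0],[0,[0,0,-0.035],0],[0,[0,0,-0.035],0],[0,[0,0,-0.035],0],[0,[0,0,-0.035],0]]'; python3 -m crank '[[0,[0,0.002,-0.022],0],[0,[0,0.013,0],0],[0,[0,0.013,0],0],[0,[0,0.008,0],0],[0,[0,0.008,0],0]]';  python3 -m crank '[[0,[0,0.007,0],0],[0,[0,0.007,-0.001],0],[0,[0,0.008,-0.001],0],[0,[0,0.007,-0.002],0],[0,[0,0.007,-0.003],0]]'
```

```text
t: 2.6
ee_pos: [0.5446, -0.09, 0.2854]
ee_rot: [[-0.048, 0.999, -0.0], [0.999, 0.048, 0.0], [0.0, -0.0, -1.0]]
ft_force: [1.2, -0.3, 0.2]
opening: 0.0002
finger_force: 0.0
t: 3.02
ee_pos: [0.545, -0.0453, 0.2651]
ee_rot: [[-0.049, 0.999, -0.0], [0.999, 0.049, -0.0], [-0.0, -0.0, -1.0]]
ft_force: [0.5, -0.3, 1.2]
opening: 0.0008
finger_force: 0.0
t: 3.43
ee_pos: [0.5452, -0.0094, 0.2584]
ee_rot: [[-0.048, 0.999, 0.001], [0.999, 0.048, 0.0], [0.0, 0.001, -1.0]]
ft_force: [-0.7, -0.7, 0.7]
opening: 0.0005
finger_force: 0.5
```

```bash
python3 -m crank '[[0,[0,0.006,-0.0035],0],[0,[0,0.006,-0.004],0],[0,[0,0.006,-0.0045],0],[0,[0,0.006,-0.0045],0],[0,[0,0.005,-0.006],0]]';  python3 -m crank '[[0,[0,0.005,-0.006],0],[0,[0,0.004,-0.006],0],[0,[0,0.003,-0.006],0],[0,[0,0.003,-0.007],0],[0,[0,0.003,-0.007],0]]'
python3 - <<'E'
from h import *
snap('scene','s1'); b=cv2.imread('pics/s1.png')[140:335,265:515]
cv2.imwrite('pics/c3.png',cv2.resize(b,None,fx=3,fy=3))
E
```

```text
t: 3.85
ee_pos: [0.5452, 0.0199, 0.2354]
ee_rot: [[-0.048, 0.999, 0.0], [0.999, 0.048, 0.0], [0.0, 0.0, -1.0]]
ft_force: [-0.2, 0.9, 0.4]
opening: 0.0009
finger_force: 0.4
t: 4.27
ee_pos: [0.5451, 0.0372, 0.2031]
ee_rot: [[-0.048, 0.999, 0.0], [0.999, 0.048, -0.0], [-0.0, 0.0, -1.0]]
ft_force: [-0.1, -0.9, 0.3]
opening: 0.0004
finger_force: 0.3
```

View pics/c3.png

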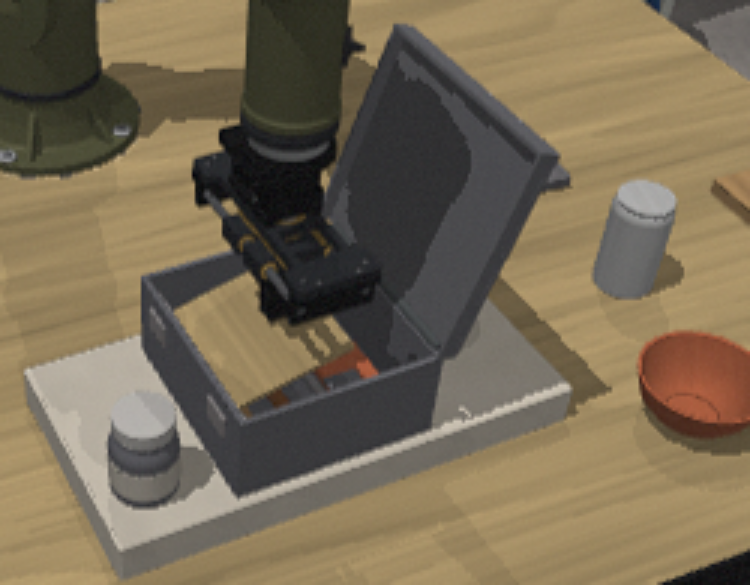

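The flap is nearly down under the closed fingers, roughly 15° left, and nothing else has moved. I'll press on until there is a stop.

```bash
python3 -m crank '[[0,[0,0.002,-0.006],0],[0,[0,0.001,-0.005],0],[0,[0,0.001,-0.005],0],[0,[0,0,-0.004],0],[0,[0,0,0],0]]';  python3 -m crank '[[0,[0,0,-0.002],0],[0,[0,0,0],0]]'
```

```text
t: 4.73
ee_pos: [0.5447, 0.0411, 0.1828]
ee_rot: [[-0.048, 0.999, -0.001], [0.999, 0.048, -0.0], [-0.0, -0.001, -1.0]]
ft_force: [-0.4, -0.8, 0.4]
opening: 0.0003
finger_force: 0.0
t: 4.9
ee_pos: [0.5452, 0.041, 0.1824]
ee_rot: [[-0.048, 0.999, 0.0], [0.999, 0.048, 0.0], [0.0, 0.0, -1.0]]
ft_force: [-2.9, -0.2, 3.2]
opening: 0.0005
finger_force: 1.8
```

```bash
python3 -m crank '[[0,[0,0,-0.002],0],[0,[0,0,-0.001],0],[0,[0,0,0],0]]';  python3 -m crank '[[0,[0,0,-0.001],0],[0,[0,0,0],0]]'
```

```text
t: 5.15
ee_pos: [0.5454, 0.0409, 0.1821]
ee_rot: [[-0.048, 0.999, 0.0], [0.999, 0.048, 0.002], [0.002, 0.0, -1.0]]
ft_force: [-9.1, -1.3, 20.6]
opening: 0.0004
finger_force: 10.4
t: 5.32
ee_pos: [0.5454, 0.0409, 0.182]
ee_rot: [[-0.048, 0.999, 0.0], [0.999, 0.048, 0.002], [0.002, 0.0, -1.0]]
ft_force: [-10.7, -0.3, 26.1]
opening: 0.0005
finger_force: 13.1
```

```bash
python3 -m crank '[[0,[0,0,0.012],0],[0,[0,0,0.025],0],[0,[0,0,0.035],0],[0,[0,0,0.035],0],[0,[0,0,0.035],0]]'; python3 -m crank '[[0,[0,0,0.035],0],[0,[0,0,0.035],0],[0,[0,0,0.035],0],[0,[0,0,0.035],0],[0,[0,0,0.01],0]]'
python3 - <<'E'
from h import *
p,d=snap('scene','s2'); b=p[140:335,265:515]
cv2.imwrite('pics/c4.png',cv2.resize(b,None,fx=3,fy=3))
S=cloud('scene',d)
m=(S[...,0]>.49)&(S[...,0]<.60)&(S[...,1]>-.02)&(S[...,1]<.07)&(S[...,2]<.16)
P=S[m];c=P.mean(0);n=np.linalg.svd(P-c,full_matrices=False)[2][2];print('flap',c,n,len(P),sensors.state()['ee_pos'])
E
```

```text
t: 5.73
ee_pos: [0.5449, 0.0408, 0.3214]
ee_rot: [[-0.048, 0.999, 0.0], [0.999, 0.048, 0.0], [0.0, 0.0, -1.0]]
ft_force: [0.5, -0.0, -0.1]
opening: 0.0009
finger_force: 0.0
t: 6.15
ee_pos: [0.5461, 0.0408, 0.4757]
ee_rot: [[-0.048, 0.999, 0.009], [0.999, 0.048, 0.002], [0.002, 0.009, -1.0]]
ft_force: [0.0, -0.1, -0.3]
opening: -0.0001
finger_force: 0.0
flap [0.54847668 0.02516313 0.10676783] [-0.13308009 -0.09365275 -0.98667059] 1073 [0.54630123 0.04070237 0.47522935]
```

View pics/c4.png

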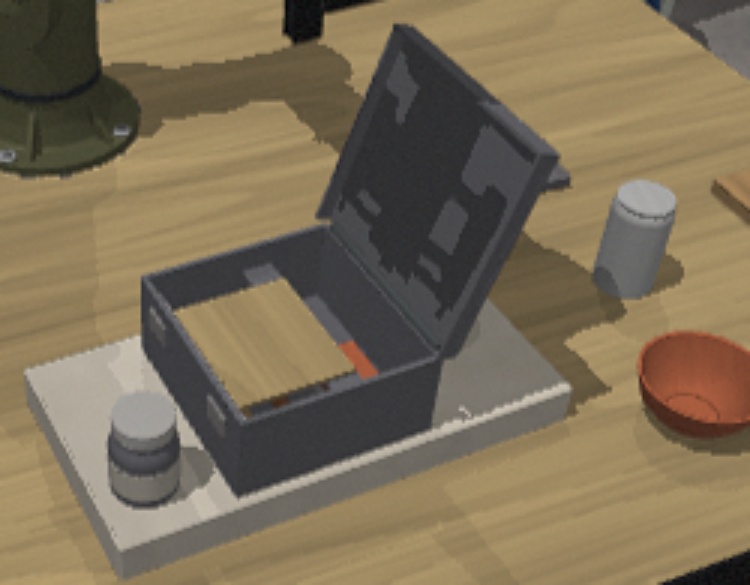

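The flap lies flat inside the case (crop 180–350, 290–400), and the case, jar and can have not moved. The tool now goes over the lid to the other side.

```bash
python3 -m crank '[[0,[0,0.03,-0.01],0],[0,[0,0.035,-0.005],0],[0,[0,0.035,0],0],[0,[0,0.035,0],0],[0,[0,0.035,0],0]]'; python3 -m crank '[[0,[0,0.035,0],0],[0,[0,0.035,0],0],[0,[0,0.02,0],0],[0,[0,0,-0.03],0],[0,[0,0,-0.03],0]]'; python3 -m crank '[[0,[0,0,-0.03],0],[0,[0,0,-0.012],0],[0,[0,0,0],0]]'
```

```text
t: 6.62
ee_pos: [0.5447, 0.2125, 0.4531]
ee_rot: [[-0.048, 0.999, -0.002], [0.999, 0.048, -0.001], [-0.001, -0.002, -1.0]]
ft_force: [1.0, 0.9, 0.3]
opening: 0.0004
finger_force: 0.0
t: 7.03
ee_pos: [0.5449, 0.3035, 0.3933]
ee_rot: [[-0.051, 0.999, 0.001], [0.999, 0.051, 0.001], [0.0, 0.001, -1.0]]
ft_force: [0.7, -0.5, 0.2]
opening: 0.0005
finger_force: 0.0
t: 7.28
ee_pos: [0.5435, 0.3004, 0.348]
ee_rot: [[-0.048, 0.999, -0.007], [0.999, 0.048, -0.005], [-0.004, -0.007, -1.0]]
ft_force: [0.6, -0.7, -0.1]
opening: 0.0007
finger_force: 0.0
```

```bash
python3 -m crank '[[0,[0,-0.02,0.006],0],[0,[0,-0.025,0.005],0],[0,[0,-0.016,0],0],[0,[0,-0.01,0],0],[0,[0,-0.01,0],0]]'; python3 -m crank '[[0,[0,-0.01,0.001],0],[0,[0,-0.01,0.001],0],[0,[0,-0.01,0.001],0],[0,[0,-0.01,0.001],0],[0,[0,-0.01,0.001],0]]'
```

```text
t: 7.7
ee_pos: [0.5457, 0.2193, 0.3654]
ee_rot: [[-0.047, 0.999, 0.003], [0.999, 0.047, 0.003], [0.003, 0.003, -1.0]]
ft_force: [0.6, 3.2, 2.7]
opening: 0.0006
finger_force: 1.6
t: 8.12
ee_pos: [0.5452, 0.1694, 0.3687]
ee_rot: [[-0.048, 0.999, 0.0], [0.999, 0.048, -0.0], [-0.0, 0.0, -1.0]]
ft_force: [1.5, 2.3, 0.0]
opening: 0.0006
finger_force: 0.9
```

```bash
python3 -m crank '[[0,[0,-0.01,0],0],[0,[0,-0.01,-0.001],0],[0,[0,-0.01,-0.001],0],[0,[0,-0.01,-0.001],0],[0,[0,-0.011,-0.002],0]]'; python3 -m crank '[[0,[0,-0.01,-0.003],0],[0,[0,-0.01,-0.004],0],[0,[0,-0.01,-0.004],0],[0,[0,-0.01,-0.004],0],[0,[0,-0.009,-0.006],0]]'; python3 -m crank '[[0,[0,-0.009,-0.006],0],[0,[0,-0.009,-0.006],0],[0,[0,-0.009,-0.006],0],[0,[0,-0.007,-0.008],0],[0,[0,-0.007,-0.008],0]]'; python3 - <<'E'
from h import *
p,d=snap('scene','s3'); b=p[100:335,265:515]
cv2.imwrite('pics/c5.png',cv2.resize(b,None,fx=2.5,fy=2.5))
E
```

```text
t: 8.53
ee_pos: [0.5452, 0.1182, 0.3635]
ee_rot: [[-0.048, 0.999, 0.0], [0.999, 0.048, -0.0], [-0.0, 0.0, -1.0]]
ft_force: [1.1, 2.0, -0.4]
opening: 0.0006
finger_force: 0.9
t: 8.95
ee_pos: [0.5451, 0.0688, 0.3424]
ee_rot: [[-0.048, 0.999, -0.0], [0.999, 0.048, -0.0], [-0.0, -0.0, -1.0]]
ft_force: [-0.0, 0.7, 2.2]
opening: 0.0005
finger_force: 0.7
t: 9.37
ee_pos: [0.5451, 0.0279, 0.308]
ee_rot: [[-0.048, 0.999, -0.0], [0.999, 0.048, -0.001], [-0.001, -0.0, -1.0]]
ft_force: [0.6, 0.3, 1.6]
opening: 0.0005
finger_force: 0.5
```

View pics/c5.png

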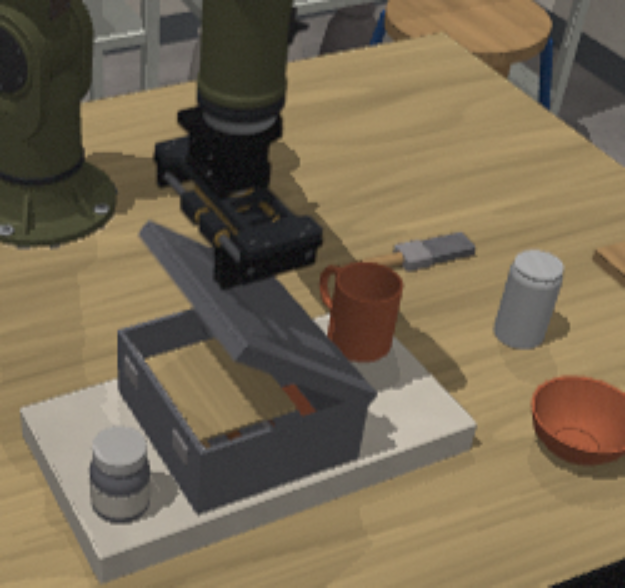

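The lid is about 35° from shut (its edge runs from (145,228) to (245,355)). The flap is flat, and the mug at (365,310) and the case are where they were. I'll carry on down the arc.

```bash
python3 -m crank '[[0,[0,-0.006,-0.008],0],[0,[0,-0.006,-0.008],0],[0,[0,-0.005,-0.01],0],[0,[0,-0.005,-0.01],0],[0,[0,-0.004,-0.01],0]]'; python3 -m crank '[[0,[0,-0.004,-0.01],0],[0,[0,-0.003,-0.01],0],[0,[0,-0.002,-0.01],0],[0,[0,-0.001,-0.01],0],[0,[0,-0.001,-0.008],0]]'; python3 -m crank '[[0,[0,0,-0.003],0],[0,[0,0,0],0]]'
```

```text
t: 9.83
ee_pos: [0.5451, 0.0023, 0.2617]
ee_rot: [[-0.048, 0.999, 0.0], [0.999, 0.048, -0.0], [-0.0, 0.0, -1.0]]
ft_force: [0.6, 0.5, 1.8]
opening: 0.0005
finger_force: 0.4
t: 10.25
ee_pos: [0.5448, -0.0081, 0.2134]
ee_rot: [[-0.048, 0.999, -0.001], [0.999, 0.048, -0.0], [-0.0, -0.001, -1.0]]
ft_force: [0.1, -0.2, 0.1]
opening: 0.0008
finger_force: 0.3
t: 10.42
ee_pos: [0.5445, -0.0078, 0.2106]
ee_rot: [[-0.048, 0.999, -0.002], [0.999, 0.048, -0.0], [-0.0, -0.002, -1.0]]
ft_force: [0.1, -0.0, 0.3]
opening: 0.0004
finger_force: 0.0
```

```bash
python3 -m crank '[[0,[0,0,-0.002],0],[0,[0,0,-0.002],0],[0,[0,0,0],0]]'; python3 -m crank '[[0,[0,0,-0.001],0],[0,[0,0,0],0]]'
```

```text
t: 10.67
ee_pos: [0.5455, -0.0077, 0.2094]
ee_rot: [[-0.048, 0.999, 0.001], [0.999, 0.048, 0.001], [0.001, 0.001, -1.0]]
ft_force: [-3.7, -0.0, 7.4]
opening: 0.0005
finger_force: 3.7
t: 10.83
ee_pos: [0.5455, -0.0078, 0.2093]
ee_rot: [[-0.048, 0.999, 0.001], [0.999, 0.048, 0.001], [0.001, 0.001, -1.0]]
ft_force: [-5.4, -0.4, 12.6]
opening: 0.0004
finger_force: 6.4
```

```bash
python3 -m crank '[[0,[0,0,-0.001],0],[0,[0,0,-0.001],0],[0,[0,0,0],0],[0,[0,0,0],0]]'; python3 -m crank '[[0,[0,0,0.012],0],[0,[0,0,0.025],0],[0,[0,0,0.035],0],[0,[0,0,0.035],0],[0,[0,0,0.035],0]]'; python3 -m crank '[[0,[0,0,0.03],0],[0,[0,0,0.03],0],[0,[0,0,0],0]]'
python3 - <<'E'
from h import *
p,d=snap('scene','s4'); b=p[100:335,265:515]
cv2.imwrite('pics/c6.png',cv2.resize(b,None,fx=2.5,fy=2.5))
S=cloud('scene',d)
for y in(-.03,.0,.03,.06,.09,.12):
    m=(S[...,0]>.47)&(S[...,0]<.62)&(abs(S[...,1]-y)<.012)&(S[...,2]>.1)&(S[...,2]<.2);print(y,m.sum(),np.median(S[m][:,2]))
E
```

```text
t: 11.17
ee_pos: [0.5455, -0.0078, 0.2092]
ee_rot: [[-0.048, 0.999, 0.001], [0.999, 0.048, 0.002], [0.002, 0.001, -1.0]]
ft_force: [-10.8, 0.5, 23.3]
opening: 0.0007
finger_force: 11.8
t: 11.58
ee_pos: [0.5449, -0.0079, 0.3488]
ee_rot: [[-0.048, 0.999, 0.001], [0.999, 0.048, 0.0], [0.0, 0.001, -1.0]]
ft_force: [0.5, -1.2, -0.3]
opening: 0.0003
finger_force: 0.0
t: 11.83
ee_pos: [0.5471, -0.0081, 0.4138]
ee_rot: [[-0.048, 0.999, 0.011], [0.999, 0.048, 0.002], [0.001, 0.011, -1.0]]
ft_force: [-0.3, -0.6, -0.2]
opening: 0.0007
finger_force: 0.0
-0.03 379 0.13837090817542552
0.0 371 0.13846115626403976
0.03 361 0.13858807224157965
0.06 356 0.13844323198157837
0.09 349 0.13862598154321648
0.12 335 0.13831551052583368
```

View pics/c6.png

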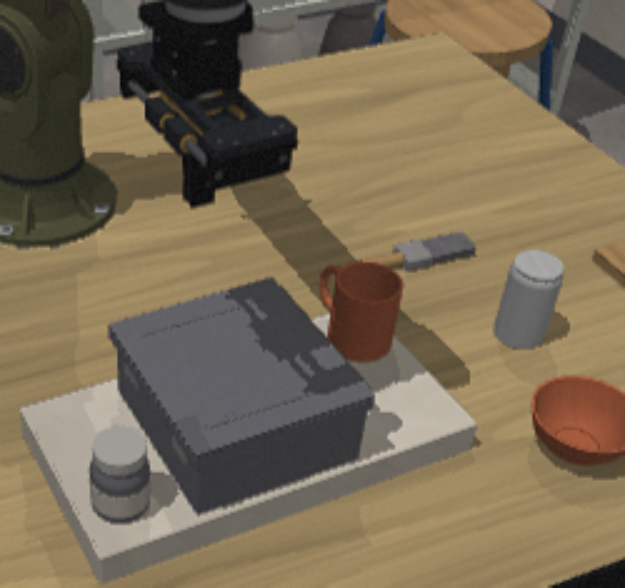

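The lid is shut and level: its surface sits at about 0.138 m all the way across. The jar (120,475), mug, can and bowl have not moved, and the tool is about 200 mm clear.

```bash
python3 -c "
from rig import ticket; print(ticket.finish_job())"
```

```text
the job is handed in; nothing more can be done
None
```

I pushed the inner flap flat first and then the lid fully shut. The case and everything around it looked unmoved, the arm ended about 200 mm clear, and I handed the job in at about 12 s; it returned no verdict.

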